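# Jog a sample jar to the scanner

## Task

Set the amber-capped jar gently upright in the round nest of the jog-driven carrier and let go of it. Then tilt the spring-centred jog stick and hold it over until the carrier has driven the jar to the white scanner, its white pointer in line with the scanner's red one, and let the stick spring back to its centre. Drive the carrier with the stick only, do not push it or the jar along by hand, and leave the other things on the bench where they are.

Things in the scene. Friction and masses are not known exactly. Their poses are not given: they have to be found in the camera images.
- amber_jar: The sample jar to load: upright cylinder, 50 mm diameter, 54 mm tall overall; off-white body 40 mm high under an amber-orange cap (48 mm diameter, 14 mm high). About 0.15 kg, stands loose on the bench. Origin at the centre of its underside, z up.
- blue_jar: Bystander: the same jar with a blue cap, to be left alone. Origin at the centre of its underside.
- rail: The carrier's fixed aluminium rail on the bench, 90 x 340 mm; its long axis is its y axis. A green end block (34 mm high) at its +y end, an orange one at its -y end. Origin at the centre of its underside, on the bench; x points away from the robot, to the stations behind the rail. The rail may be yawed a little.
- carrier (a joint): Position of the carrier along the rail in m, -0.105 to 0.105, 0 at mid-rail, growing towards the green end. The carrier is a dark plate, 84 x 84 mm. The steel bars under it rock by up to 3 degrees with the stick. It creeps only while the stick is tilted and stays where it is when the stick is centred; it yields fairly easily if pushed.
- nest (a point): Centre of the nest floor on the carrier (38 mm above the bench): a flat white disc inside a black rim, inner diameter 64 mm, outer 72 mm, 6 mm high. The jar stands in it with about 7 mm of play all round.
- carrier_pointer (a point): Tip of the carrier's small white pointer, in the middle of its far edge, 50 mm from the nest centre in the rail's +x direction. Moves along the rail's y axis with the carrier.
- scanner: The goal station behind the rail: white box 50 x 56 mm, 58 mm high, with a red pointer towards the rail and a red stripe on top. Fixed, same yaw as the rail; stands 65 to 85 mm to one side or the other of mid-rail. Origin at the centre of its underside. Its front face is 70 mm from the nest's line of travel.
- red_pointer (a point): Tip of the scanner's red pointer, 35 mm in front of the scanner's centre, 40 mm above the bench. The carrier is in position when the carrier's pointer and this one have the same place along the rail's y axis (the tips are 10 mm apart in the rail's x).
- lamp_station: Another fixed station behind the rail, on the other side of mid-rail: grey box of the same size with a blue pointer. Not the goal.
- console: Fixed jog console, white box 100 x 100 mm, 40 mm high; yawed by up to 0.5 rad. Green dots mark its +y side, orange dots its -y side. The stick tilts along its y axis only. Origin at the centre of its underside.
- stick (a joint): Jog stick tilt, rad, 0 upright, end stops at +-0.36. Positive: knob leans to the console's +y (green dots), carrier creeps to the rail's green end; negative: orange. No motion below about 0.08 rad, then speed grows: about 10 mm/s at 0.2, 25 at the stop. Full tilt takes about 11 N at the knob. Let go, it springs to within 0.05 rad of upright; the carrier stops within 3 mm.
- stick_knob (a point): Centre of the stick's black ball knob, 26 mm diameter, on a 10 mm shaft; 75 mm above the stick's pivot, which lies on the console's centre axis 42 mm above the bench (so the knob centre is at 117 mm when upright). Moves with the stick.
- tube_rack: Bystander: blue rack with capped tubes, 70 x 130 mm, 104 mm high. Origin at the centre of its underside.
- tip_box: Bystander: yellow box with white lid, 85 x 120 mm, 55 mm high. Origin at the centre of its underside.
- wash_bottle: Bystander: white bottle, 70 mm diameter, 150 mm high. Origin at the centre of its underside.
- reservoir: Bystander: clear open tray, 80 x 130 mm, 30 mm high. Origin at the centre of its underside.
- spare_nest: Bystander: spare grey disc insert lying on the bench, 68 mm diameter, 12 mm high. Origin at the centre of its underside.
Not all that is in view belongs to the job. Leave any pink or turquoise look-alike of the amber_jar alone.

How it is judged:
By the outcome, as a careful person would: the job done as asked, in the order asked, and still so for the second after the job is handed in, with the robot touching nothing.
It also fails if it takes over 58 s, if anything falls off the work surface, if the arm or the gripper's body presses on something with over 40 N, if the wrist force passes 120 N, or if a joint passes its speed limit or range.

## Robot

A 6-joint arm with a two-finger parallel gripper is mounted at the origin on the work surface. World frame = base frame: x ahead of the robot, y to its left, z up, the work surface at z = 0. Lengths are in mm, angles in rad, forces in N, time in s.
With the tool pointing down it reaches from about 275 to 750 mm from the base axis. Payload 10.2 kg.
Tool frame: the origin (TCP) lies midway between the tips of the shut fingers; the grasp point (between the pads) lies 19 mm behind it; x points along the fingers, y is the direction in which the jaws open and shut, and the axes are right-handed (so a half turn about x gives the same grasp; the last joint's range is limited). The gripper opens to 85 mm and grips with 20 to 120 N. Pads are 22 mm wide; open, the fingers measure 114 mm over their backs; the gripper's body (76 mm by 85 mm) begins 54 mm behind the grasp point. The pads swing forward as they close: fully open they stand 13 mm farther back than shut.
Start: joints at [-0.223, 0.313, 1.498, -0, 1.331, -0.223], TCP at [525.006, -0.013, 231.294] pointing down, gripper open.
Joint ranges: [-2.94, 2.94], [-0.97, 2.17], [0.19, 2.56], [-1.23, 4.37], [0.02, 3.11], [-2.88, 2.88]. Speed limits (rad/s): [2.39, 2.39, 3.01, 3.14, 3.14, 3.14].

## Interface

Orientations are given as a unit quaternion [w, x, y, z].
In Python, from rig import sense, capture, get_calibration, finish_job gives the robot as it stands.
- The arm moves only by the tool jog_arm, never from a script. Its argument "increments" is a list of rows, each an object of numbers: "rx", "ry", "rz": the turn, a rotation vector about the tool's x, y, z in rad; "x", "y", "z": the shift along the tool's x, y, z in mm; "hand": the finger opening in mm, from 0 to 85.4. A call has 1 to 5 rows; each row shifts and turns the commanded pose from where the row before left it, along the tool's axes as they then stand; what a row does not reach is not made up. A row lasts 1/8 s, in which the tool goes at most 62.5 mm and 10.7 degrees, less where a joint would pass 70% of its speed; a pose out of reach is approached as far as the arm can. A call with a gripper value outside its range is refused whole. The fingers move at their own pace and stop on an object; "force" is the grip in N (left out, the last holds). Time passes only in rows, so rows that do not move let the fingers close. It gives the time, the measured TCP pose, the force and the opening at its end, in the units of the state.
- sense(): the state, without advancing time (a new reading comes with each control period).
- capture(name): name is "scene" or "side" or "wrist"; returns the picture (384x512x3 uint8, red, green, blue); there is no depth.
- get_calibration(name): a dict with "camera_matrix" (3x3 intrinsics, pixels), "D" ([k1, k2, p1, p2, k3] as OpenCV has them; the pictures are not rectified), "R" (3x3) and "t" (3): a world point X has camera coordinates R X + t; the wrist camera has in their place "T_tool_cam" (4x4, takes a point from camera to tool coordinates, whose origin is the TCP and whose axes are the tool frame's). Camera axes: x right, y down, z forward; pixel columns grow to the right and rows downward; lengths in mm; the calibration is good to about 2 mm. A picture is of the moment at which its call begins: read the wrist's pose just before it. get_calibration takes no time and is no camera call.
- finish_job(): hands the job in, once; it reports no verdict.
The state is a dict: "time_s": time; "joints": joint angles; "dq": joint speeds; "tau": joint torques, N m; "eef_pos": TCP position; "ee_rot": TCP orientation; "force": force on the tool from outside, world axes, zero at the start; "wrist_torque": the same for the moment, N m; "grip_width": opening from 0.0 (shut) to 1.0 (fully open).
Only numpy, scipy, OpenCV 4.12 (cv2) and the standard library are available. Lean on these libraries where they do the work, as an engineer would, in place of code of your own. Each camera call takes 0.05 s, during which the arm holds its last target.

## Working session

There is one attempt and no reset: what is moved stays moved. The work goes in short steps, Python scripts to look and compute and a tool call to move; the robot and the scene stay as the last step left them, time stands still between calls to the robot, and variables do not carry over. Pictures are saved under pics/ and viewed, and the job is handed in when it is done.

Besides the shell and the picture viewer there is one more tool, called after "Call:" as name(argument=value, ...) on one line, values as JSON. jog_arm: Moves the arm, as the interface text tells. Its arguments: {"type":"object","properties":{"increments":{"type":"array","items":{"type":"object","properties":{"rx":{"type":"number"},"ry":{"type":"number"},"rz":{"type":"number"},"x":{"type":"number"},"y":{"type":"number"},"z":{"type":"number"},"hand":{"type":"number"}}}},"force":{"type":"number"}},"required":["increments"]}

```bash
mkdir -p pics; ls
python3 - <<'E'
from rig import sense, capture, get_calibration
import cv2
s=sense();print(s)
for n in ["scene","side","wrist"]:
    im=capture(n);cv2.imwrite(f"pics/{n}0.png",im[:,:,::-1])
    print(n,get_calibration(n))
E
```

```text
pics
{'time_s': 0.0, 'joints': array([-2.23427890e-01,  3.13446044e-01,  1.49845058e+00, -2.38036738e-05,
        1.33096301e+00, -2.23399480e-01]), 'dq': array([-0.00031618, -0.00062776,  0.00067091,  0.00097018, -0.00131703,
        0.0006157 ]), 'tau': array([-5.78409599e-04, -4.12261176e+01, -2.59742296e+01, -3.58453699e-04,
        4.11797926e-03, -1.23038126e-05]), 'eef_pos': array([5.24745708e+02, 2.49190277e-02, 2.30732010e+02]), 'ee_rot': array([ 0.49961952,  0.49975997,  0.50036891, -0.50025119]), 'force': array([-0.63405606, -0.05914899, -0.27218963]), 'wrist_torque': array([-0.04513689, -0.02715381,  0.01310662]), 'grip_width': 0.9977415664308541}
scene {'camera_matrix': array([[382.19292585,   0.        , 255.4117287 ],
       [  0.        , 382.19292585, 195.21159028],
       [  0.        ,   0.        ,   1.        ]]), 'D': array([-0.11612333,  0.        ,  0.        ,  0.        ,  0.        ]), 'R': array([[-0.40042463,  0.91629676,  0.00777003],
       [ 0.65423022,  0.29181733, -0.69772879],
       [-0.64159405, -0.2743044 , -0.71631988]]), 't': array([ 214.255584
[... 416 characters left out ...]
0.75919056, -0.6127578 ]]), 't': array([ 485.36956068,  148.27093653, 1138.81324021])}
wrist {'camera_matrix': array([[310.72037124,   0.        , 257.73223285],
       [  0.        , 310.72037124, 192.19324992],
       [  0.        ,   0.        ,   1.        ]]), 'D': array([-0.05208979,  0.        ,  0.        ,  0.        ,  0.        ]), 'T_tool_cam': array([[-1.51561449e-04, -3.23399461e-01,  9.46262525e-01,
        -1.43318268e+02],
       [ 9.99999888e-01, -4.73684844e-04, -1.72044359e-06,
        -9.44147329e-02],
       [ 4.48786607e-04,  9.46262418e-01,  3.23399497e-01,
        -8.35645166e+01],
       [ 0.00000000e+00,  0.00000000e+00,  0.00000000e+00,
         1.00000000e+00]])}
```

View pics/scene0.png

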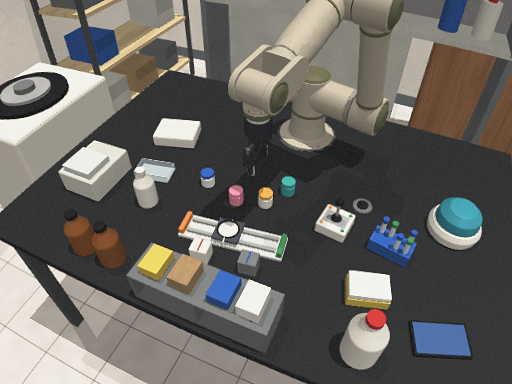

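View pics/side0.png

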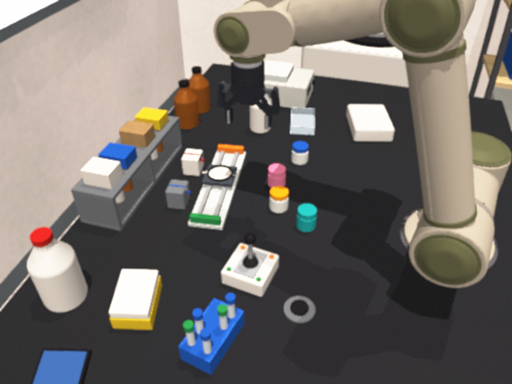

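View pics/wrist0.png

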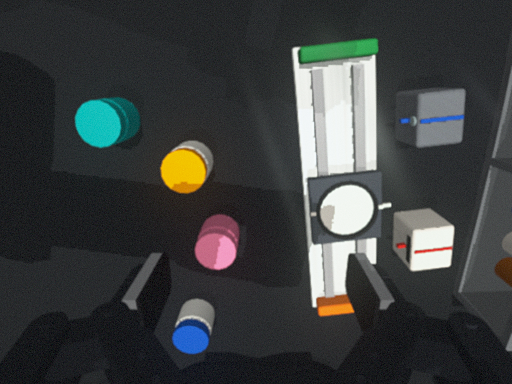

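The scene view shows the amber jar at about (266,196), the pink and turquoise look-alikes on either side of it, the rail and nest at (228,230), the scanner at (201,250) and the console at (336,222). In the wrist view the amber cap is at (184,168), the nest at (347,209), and the red pointer at about (402,245).

```bash
cat > h.py <<'E'
import numpy as np, cv2
from scipy.spatial.transform import Rotation as Ro
from rig import sense, capture, get_calibration
def rot(q): return Ro.from_quat([q[1],q[2],q[3],q[0]]).as_matrix()
def cam(n,s=None):
    c=get_calibration(n);K=c["camera_matrix"];D=c["D"]
    if n=="wrist":
        T=np.eye(4);T[:3,:3]=rot(s["ee_rot"]);T[:3,3]=s["eef_pos"]
        M=T@c["T_tool_cam"];return K,D,M[:3,:3],M[:3,3]
    return K,D,c["R"].T,-c["R"].T@c["t"]
def onplane(C,px,z):
    K,D,A,o=C
    p=cv2.undistortPoints(np.array(px,float).reshape(-1,1,2),K,D).reshape(-1,2)
    d=np.c_[p,np.ones(len(p))]@A.T
    return o+d*((z-o[2])/d[:,2])[:,None]
def proj(C,X):
    K,D,A,o=C
    R=A.T
    return cv2.projectPoints(np.array(X,float).reshape(-1,3),cv2.Rodrigues(R)[0],-R@o,K,D)[0].reshape(-1,2)
def mask(im,lo,hi):
    return cv2.inRange(cv2.cvtColor(im,cv2.COLOR_RGB2HSV),lo,hi)
def blobs(m,amin=8):
    n,l,st,c=cv2.connectedComponentsWithStats(m)
    return [(st[i,4],c[i].round(1),st[i,:4]) for i in range(1,n) if st[i,4]>=amin]
E
python3 - <<'E'
from h import *
s=sense();print(rot(s["ee_rot"]).round(3))
C=cam("wrist",s);im=cv2.imread("pics/wrist0.png")[:,:,::-1]
cols=dict(amber=((14,150,120),(28,255,255)),blue=((105,150,80),(125,255,255)),green=((50,120,60),(75,255,255)),red=((0,170,80),(6,255,255)),pink=((160,60,80),(178,255,255)),teal=((82,120,80),(96,255,255)),orange=((7,170,80),(16,255,255)))
for k,(a,b) in cols.items():
    for B in blobs(mask(im,a,b),15): print(k,B)
E
python3 - <<'E'
import cv2
for n,(x,y,w,h),f in [("scene",(170,160,220,110),3),("side",(150,120,200,190),3),("wrist",(280,30,200,300),2)]:
    im=cv2.imread(f"pics/{n}0.png")[y:y+h,x:x+w]
    cv2.imwrite(f"pics/{n}0z.png",cv2.resize(im,None,fx=f,fy=f,interpolation=cv2.INTER_CUBIC))
E
```

```text
[[-0.001  1.     0.   ]
 [ 0.     0.    -1.   ]
 [-1.    -0.001 -0.   ]]
amber (np.int32(1629), array([183.2, 170.4]), array([160, 148,  47,  45], dtype=int32))
amber (np.int32(272), array([335.9, 309.3]), array([319, 304,  35,  12], dtype=int32))
blue (np.int32(164), array([441.9, 118.7]), array([421, 115,  43,   8], dtype=int32))
blue (np.int32(45), array([404.6, 120. ]), array([400, 118,  10,   5], dtype=int32))
blue (np.int32(1018), array([190.7, 336.8]), array([172, 320,  37,  34], dtype=int32))
green (np.int32(1282), array([338.4,  49.8]), array([299,  38,  80,  25], dtype=int32))
red (np.int32(31), array([400.9, 245.5]), array([397, 244,   9,   4], dtype=int32))
red (np.int32(50), array([432.7, 249.6]), array([415, 247,  37,   6], dtype=int32))
pink (np.int32(1974), array([217.2, 242.3]), array([194, 214,  45,  57], dtype=int32))
teal (np.int32(2238), array([102.5, 120.7]), array([74, 97, 63, 51], dtype=int32))
orange (np.int32(66), array([507.3, 262.3]), array([501, 258,  11,  12], dtype=int32))
orange (np.int32(517), array([333.7, 305.1]), array([317, 295,  38,  21], dtype=int32))
```

View pics/scene0z.png

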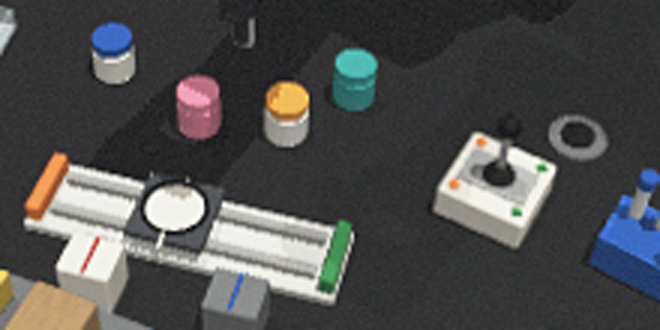

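View pics/side0z.png

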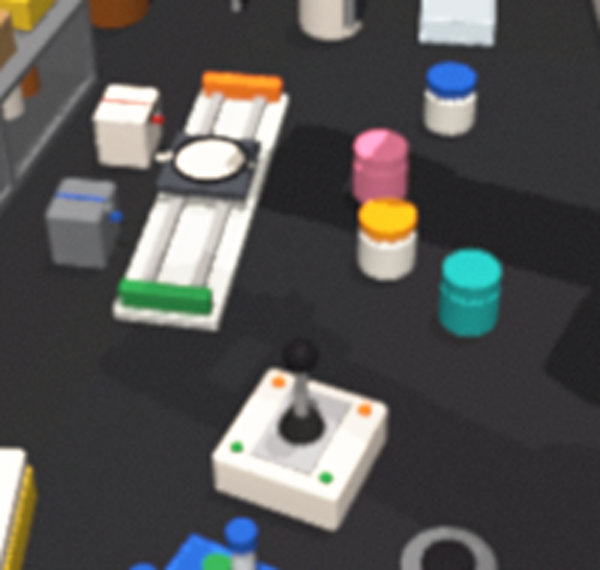

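View pics/wrist0z.png

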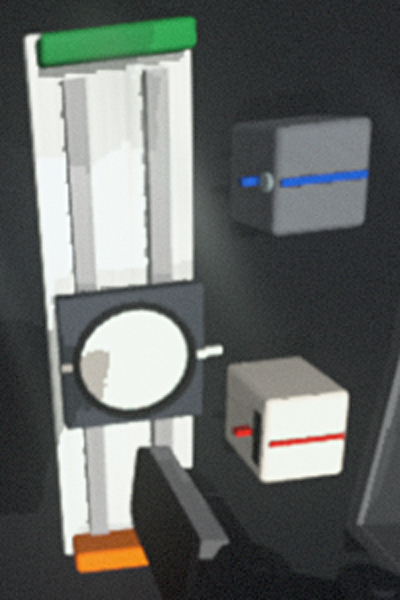

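Run:
```python
from h import *
s=sense()
Cs={n:cam(n,s) for n in ["scene","side","wrist"]}
ims={n:cv2.imread(f"pics/{n}0.png")[:,:,::-1].copy() for n in Cs}
print("cam pos",{n:C[3].round() for n,C in Cs.items()})
# amber cap: silhouette hull -> top at 54 and cap bottom 40
for n,C in Cs.items():
    m=mask(ims[n],(12,140,100),(30,255,255))
    for a,c,b in blobs(m,60):
        print(n,"amber",a,c,b,onplane(C,c,47).round(1)[0])
    g=mask(ims[n],(50,130,60),(75,255,255)); o=mask(ims[n],(4,170,90),(13,255,255)); r=mask(ims[n],(0,150,90),(5,255,255))
    for k,mm in (("green",g),("orange",o),("red",r)):
        for a,c,b in blobs(mm,5): print(n,k,a,c,b,"z40",onplane(C,c,40).round(1)[0],"z34",onplane(C,c,34).round(1)[0],"z58",onplane(C,c,58).round(1)[0])
    # white disc
    w=mask(ims[n],(0,0,150),(180,70,255))
    for a,c,b in blobs(w,40):
        p=onplane(C,c,38)[0]
        if 450<p[0]<750 and abs(p[1])<300: print(n,"white",a,c,b,p.round(1))
```

```text
cam pos {'scene': array([1289.,  321.,  968.]), 'side': array([241., 911., 816.]), 'wrist': array([525.,  84., 374.])}
scene amber 148 [265.3 193. ] [259 187  14  13] [440.9  -5.   47. ]
scene amber 80 [184.9 219.9] [179 211  13  19] [ 655.4 -191.9   47. ]
scene amber 263 [ 76.6 226.5] [ 64 216  25  22] [ 823.2 -495.4   47. ]
scene amber 276 [104.8 239.4] [ 92 228  26  22] [ 825.7 -377.6   47. ]
scene amber 807 [155.8 261.4] [138 244  36  37] [ 827.3 -188.    47. ]
scene amber 325 [364.4 301.5] [345 275  46  34] [710.7 396.8  47. ]
scene green 29 [395.1 223.8] [392 221   7   7] z40 [392.3 428.3  40. ] z34 [386.5 429.   34. ] z58 [409.7 426.2  58. ]
scene green 99 [281.2 244.8] [277 234  10  23] z40 [617.5 120.6  40. ] z34 [613.2 119.3  34. ] z58 [630.6 124.5  58. ]
scene green 29 [409.7 240.6] [407 238   7   7] z40 [442.9 483.   40. ] z34 [437.4 484.1  34. ] z58 [459.3 479.9  58. ]
scene orange 65 [185.6 223.9] [179 212  14  21] z40 [ 664.  -185.2   40. ] z34 [ 660.  -188.5   34. ] z58 [ 676.2 -175.4   58. ]
scene orange 6 [ 75.7 219.7] [ 74 219   4   3] z40 [ 798.5 -524.4   40. ] z3
[... 3338 characters left out ...]
-207.9   34. ] z58 [ 611.7 -187.4   58. ]
wrist red 37 [400.9 245.2] [397 243   9   5] z40 [699.7 -99.1  40. ] z34 [ 702.8 -102.4   34. ] z58 [690.3 -89.3  58. ]
wrist red 62 [432.6 249.7] [415 247  37   6] z40 [ 741.  -105.8   40. ] z34 [ 744.9 -109.2   34. ] z58 [729.4 -95.6  58. ]
wrist white 10927 [334.1 146.7] [292  47  85 260] [608.1  21.3  38. ]
wrist white 88 [190.4 148.8] [172 145  33  13] [450.8  19.   38. ]
wrist white 2062 [346.7 209.3] [320 185  54  50] [628.7 -52.4  38. ]
wrist white 57 [384.2 205.4] [378 203  13   7] [672.6 -47.6  38. ]
wrist white 1646 [431.2 246.9] [410 223  44  48] [ 739.7 -103.    38. ]
wrist white 354 [367.7 248.5] [357 238  19  26] [ 659.7 -104.5   38. ]
```

Run:
```python
from h import *
s=sense()
Cs={n:cam(n,s) for n in ["scene","side","wrist"]}
ims={n:cv2.imread(f"pics/{n}0.png")[:,:,::-1].copy() for n in Cs}
for k,(lo,hi,z) in dict(pink=((155,50,60),(179,255,255),27),teal=((80,110,60),(98,255,255),27),blue=((108,160,80),(122,255,255),47)).items():
  for n,C in Cs.items():
    for a,c,b in blobs(mask(ims[n],lo,hi),120): print(k,n,a,c,onplane(C,c,z)[0].round(1))
sd=onplane(Cs["side"],[(242.7,247.3),(271.7,256.7),(228.7,269),(258.7,279.3)],40)
sc=onplane(Cs["scene"],[(321.3,221.3),(330.3,207.3),(342.3,230.7),(351,216)],40)
for n,d in (("side",sd),("scene",sc)):
    print(n,d.round(1).tolist(),"centre",d.mean(0).round(1)); v=d[2:].mean(0)-d[:2].mean(0); print("ydir",v.round(1),np.degrees(np.arctan2(-v[0],v[1])))
print("knob",onplane(Cs["side"],[(250,238.3)],117),onplane(Cs["scene"],[(340,202.3)],117))
# rail edges from white mask wrist
# cap top candidates
for n in ("scene","side"):
    print(proj(Cs[n],[(443,-4,54),(443,-4,40)]).round(1).tolist())
```

```text
pink scene 296 [235.7 195.1] [ 473.3 -101.2   27. ]
pink side 438 [276.1 174.1] [ 477.7 -105.3   27. ]
pink wrist 2042 [217.3 242.2] [ 473.9 -101.2   27. ]
teal scene 263 [287.7 186.1] [358.7  46.9  27. ]
teal scene 1423 [459.2 216.4] [256.3 633.   27. ]
teal side 543 [306.2 216.7] [360.5  47.7  27. ]
teal wrist 2653 [106.3 121.1] [356.2  48.5  27. ]
blue scene 566 [451.8  15. ] [-1755.4   530.6    47. ]
blue scene 633 [103.6  43.9] [ -300.9 -1328.1    47. ]
blue scene 508 [77.  45.7] [ -227.6 -1469.7    47. ]
blue scene 889 [389.3 246. ] [495.7 425.7  47. ]
blue scene 853 [223.5 288.8] [826.6  31.9  47. ]
blue side 213 [508.6  56.7] [ -317.  -1203.8    47. ]
blue side 154 [300.1 145.9] [ 436.3 -236.    47. ]
blue side 543 [119.6 153.6] [944.8 -51.4  47. ]
blue side 2321 [211.5 335.8] [465.4 452.   47. ]
blue wrist 152 [441.8 118.7] [718.   53.4  47. ]
blue wrist 1005 [190.6 336.8] [ 434.1 -233.9   47. ]
side [[479.8, 205.2, 40.0], [407.7, 215.3, 40.0], [489.9, 276.9, 40.0], [418.1, 286.8, 40.0]] centre [448.9 246.1  40. ]
ydir [10.3 71.5  0. ] -8.159615555151712
scene [[478.7, 204.8, 40.0], [408.0, 214.6, 40.0], [489.2, 276.9, 40.0], [417.7, 287.5, 40.0]] centre [448.4 246.   40. ]
ydir [10.1 72.5 -0. ] -7.905082629315833
knob [[449.04994532 245.72364833 117.        ]] [[448.64156616 245.34233583 117.        ]]
[[265.4, 192.0], [265.3, 194.9]]
[[279.8, 190.5], [279.6, 194.6]]
```

Two independent views agree to within about 2 mm: amber jar at (443.5,-4), nest at (629,-53.5), console and knob at (448.8,245.7). With the jaws along world x, the fingers clear both the pink and turquoise jars.

Call:
jog_arm(increments=[{"y":-27,"z":1,"x":20,"hand":85},{"y":-27,"z":2,"x":25},{"y":-27,"z":1,"x":35},{"x":20},{"x":0}], force=30)

```text
schema error: expected keys rx, ry, rz, x, y, z, hand
```

Run:
```python
from h import *
s=sense();print(s["time_s"],s["eef_pos"].round(1),s["force"].round(2))
C=cam("wrist",s)
im=capture("wrist");cv2.imwrite("pics/w1.png",im[:,:,::-1])
for a,c,b in blobs(mask(im,(12,140,60),(30,255,255)),200): print(a,c,b,onplane(C,c,47).round(1))
print(proj(C,[(443.5,-4,54),(443.5,-29,54),(418.5,-4,54),(468.5,-4,54)]).round(1))
```

```text
0.15 [524.8   0.  230.9] [0.14 0.34 0.5 ]
1684 [183.2 170.7] [160 148  47  46] [[443.3  -3.4  47. ]]
278 [504.8 269.2] [495 257  17  29] [[ 838.1 -131.5   47. ]]
494 [335.1 306.5] [317 295  38  21] [[ 624.2 -183.8   47. ]]
[[182.  172.9]
 [183.8 195. ]
 [158.8 173. ]
 [205.2 172.9]]
```

View pics/w1.png

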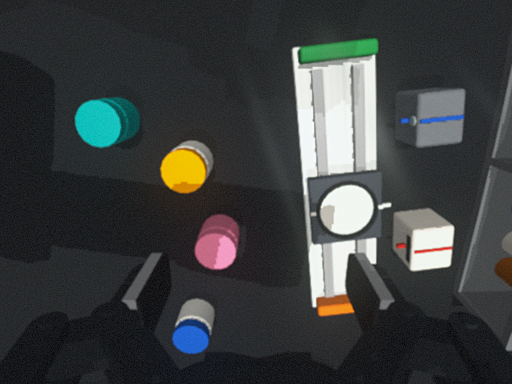

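The move was refused because every row needs all the keys. The view hasn't changed: amber cap at (183,170).

Call:
jog_arm(increments=[{"x":20,"y":-27,"z":1,"rx":0,"ry":0,"rz":0,"hand":85},{"x":25,"y":-27,"z":2,"rx":0,"ry":0,"rz":0,"hand":85},{"x":35,"y":-27,"z":1,"rx":0,"ry":0,"rz":0,"hand":85},{"x":20,"y":0,"z":0,"rx":0,"ry":0,"rz":0,"hand":85},{"x":0,"y":0,"z":0,"rx":0,"ry":0,"rz":0,"hand":85}], force=30)

```text
time_s: 0.82
eef_pos: [443.4, -3.9, 130.5]
ee_rot: [0.499, 0.5, 0.501, -0.5]
force: [0.4, 0.4, 0.1]
grip_width: 0.996
```

Run:
```python
from h import *
s=sense();print(s["time_s"],s["eef_pos"].round(1),s["force"].round(2))
C=cam("wrist",s)
im=capture("wrist");cv2.imwrite("pics/w2.png",im[:,:,::-1])
for a,c,b in blobs(mask(im,(12,140,60),(30,255,255)),200): print(a,c,b,onplane(C,c,47).round(1))
print(proj(C,[(443.5,-4,54),(443.5,-29,54),(418.5,-4,54),(468.5,-4,54)]).round(1))
```

```text
0.825 [443.4  -3.9 130.5] [0.38 0.44 0.1 ]
3227 [259.6 199.3] [227 167  66  65] [[444.5  -3.7  47. ]]
[[258.3 202.9]
 [258.3 232.8]
 [225.3 202.9]
 [291.3 202.9]]
```

View pics/w2.png

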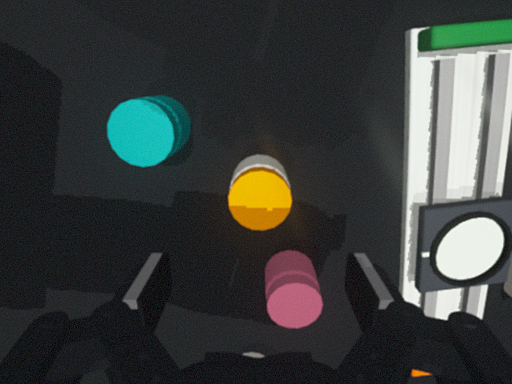

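The amber cap is at (260,199), centred between the fingers at (145,…) and (370,…), so I'm descending straight.

Call:
jog_arm(increments=[{"x":40,"y":1,"z":0,"rx":0,"ry":0,"rz":0,"hand":85},{"x":35,"y":0,"z":0,"rx":0,"ry":0,"rz":0,"hand":85},{"x":25,"y":0,"z":0,"rx":0,"ry":0,"rz":0,"hand":85},{"x":18,"y":0,"z":0,"rx":0,"ry":0,"rz":0,"hand":85},{"x":2,"y":0,"z":0,"rx":0,"ry":0,"rz":0,"hand":70}])

```text
time_s: 1.5
eef_pos: [445.4, -4.1, 11.3]
ee_rot: [0.5, 0.5, 0.5, -0.5]
force: [1.2, 0.1, -0.6]
grip_width: 0.825
```

Call:
jog_arm(increments=[{"x":0,"y":0,"z":0,"rx":0,"ry":0,"rz":0,"hand":58},{"x":0,"y":0,"z":0,"rx":0,"ry":0,"rz":0,"hand":45},{"x":0,"y":0,"z":0,"rx":0,"ry":0,"rz":0,"hand":40},{"x":0,"y":0,"z":0,"rx":0,"ry":0,"rz":0,"hand":40}], force=30)

```text
time_s: 2.0
eef_pos: [445.7, -4.2, 12.5]
ee_rot: [0.501, 0.5, 0.499, -0.5]
force: [-1.4, 0.1, 5.1]
grip_width: 0.571
```

Call:
jog_arm(increments=[{"x":0,"y":0,"z":0,"rx":0,"ry":0,"rz":0,"hand":40},{"x":-10,"y":0,"z":0,"rx":0,"ry":0,"rz":0,"hand":40},{"x":-30,"y":0,"z":0,"rx":0,"ry":0,"rz":0,"hand":40},{"x":-40,"y":0,"z":0,"rx":0,"ry":0,"rz":0,"hand":40},{"x":0,"y":0,"z":0,"rx":0,"ry":0,"rz":0,"hand":40}], force=30)

```text
time_s: 2.62
eef_pos: [446.5, -4.3, 94.2]
ee_rot: [0.502, 0.501, 0.498, -0.499]
force: [0.5, 0.7, -2.0]
grip_width: 0.575
```

Run:
```python
from h import *
s=sense();print(s["time_s"],s["eef_pos"].round(1),s["force"].round(2),s["grip_width"])
im=capture("wrist");cv2.imwrite("pics/w3.png",im[:,:,::-1])
im=capture("side");cv2.imwrite("pics/s3.png",cv2.resize(im[100:300,170:370,::-1],None,fx=3,fy=3))
```

```text
2.625 [446.5  -4.3  94.2] [ 0.51  0.7  -2.02] 0.5754212606578786
```

View pics/w3.png

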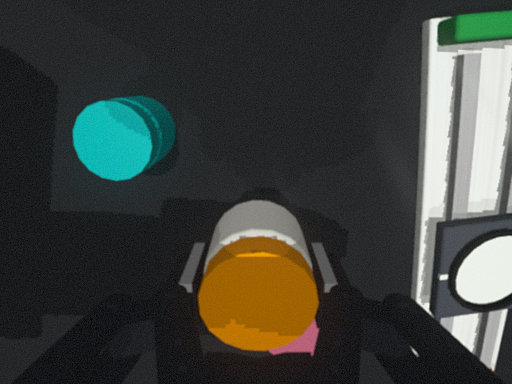

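View pics/s3.png

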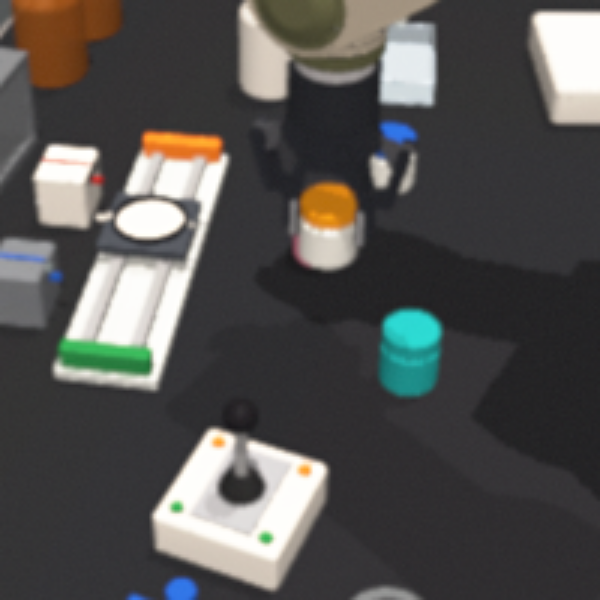

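The jar is lifted cleanly and upright: cap at (258,293) in the wrist view, pink and turquoise jars untouched. Carrying it to above the nest.

Call:
jog_arm(increments=[{"x":0,"y":30,"z":8,"rx":0,"ry":0,"rz":0,"hand":40},{"x":0,"y":45,"z":12,"rx":0,"ry":0,"rz":0,"hand":40},{"x":0,"y":45,"z":12,"rx":0,"ry":0,"rz":0,"hand":40},{"x":0,"y":40,"z":11,"rx":0,"ry":0,"rz":0,"hand":40},{"x":0,"y":22,"z":6,"rx":0,"ry":0,"rz":0,"hand":40}])

```text
time_s: 3.35
eef_pos: [627.7, -53.4, 89.3]
ee_rot: [0.499, 0.5, 0.501, -0.501]
force: [0.2, 0.1, -1.2]
grip_width: 0.573
```

Call:
jog_arm(increments=[{"x":0,"y":0,"z":0,"rx":0,"ry":0,"rz":0,"hand":40}])

```text
time_s: 3.48
eef_pos: [626.9, -53.2, 89.3]
ee_rot: [0.499, 0.5, 0.501, -0.501]
force: [0.0, 0.4, -2.9]
grip_width: 0.567
```

Run:
```python
from h import *
s=sense();print(s["time_s"],s["eef_pos"].round(1),s["ee_rot"].round(3),s["force"].round(2),s["grip_width"])
C=cam("wrist",s);print(rot(s["ee_rot"]).round(3))
im=capture("wrist");cv2.imwrite("pics/w4.png",im[:,:,::-1])
for n in ("side","scene"):
    im=capture(n);cv2.imwrite(f"pics/{n}4.png",im[:,:,::-1])
    Cn=cam(n)
    for a,c,b in blobs(mask(im,(12,140,60),(30,255,255)),80): print(n,a,c,onplane(Cn,c,s["eef_pos"][2]-12+47).round(1))
for n in ("side","scene"):
    a=cv2.imread(f"pics/{n}4.png"); x,y=(150,100) if n=="side" else (170,160)
    cv2.imwrite(f"pics/{n}4z.png",cv2.resize(a[y:y+110,x:x+140],None,fx=5,fy=5,interpolation=cv2.INTER_CUBIC))
```

```text
3.475 [626.9 -53.2  89.3] [ 0.499  0.5    0.501 -0.501] [ 0.02  0.39 -2.89] 0.5665037718539534
[[-0.003  1.    -0.   ]
 [ 0.001 -0.    -1.   ]
 [-1.    -0.003 -0.001]]
side 767 [186.8 107.5] [[ 797.9 -236.9  124.3]]
side 492 [152.5 117.1] [[ 875.1 -155.   124.3]]
side 201 [217.8 147.7] [[628.8 -52.  124.3]]
side 699 [139.5 315.7] [[582.  496.3 124.3]]
scene 166 [356.5   6. ] [[-1303.    -89.    124.3]]
scene 91 [230.9 210.8] [[622.  -42.3 124.3]]
scene 1267 [ 94.3 242. ] [[ 884.7 -340.6  124.3]]
scene 804 [155.8 261.4] [[ 866.  -145.2  124.3]]
scene 332 [363.8 301.3] [[759.3 388.9 124.3]]
```

View pics/w4.png

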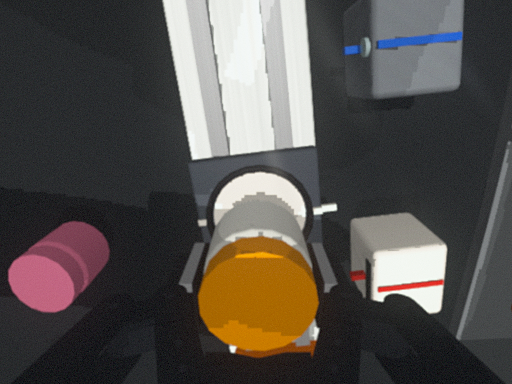

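View pics/side4z.png

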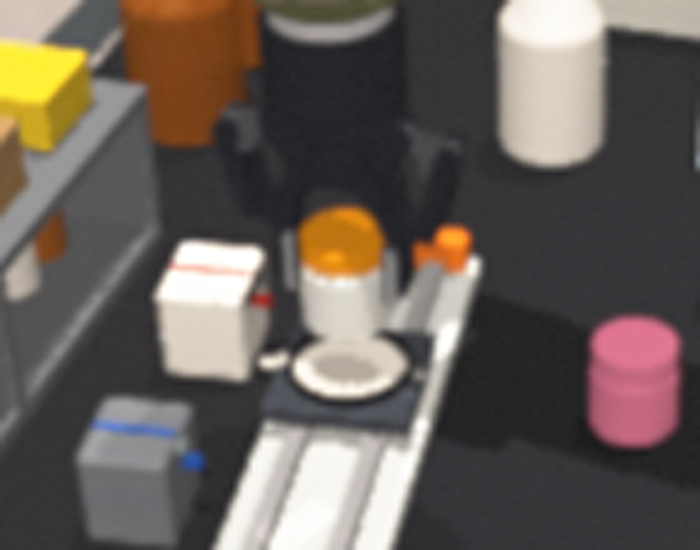

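View pics/scene4z.png

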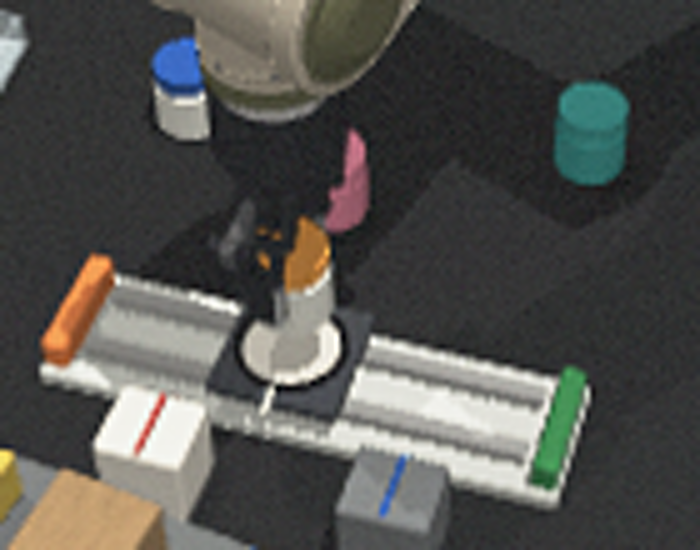

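The jar hangs over the nest: cap at (258,295), nest rim's outer arc with its top at about (261,166). I'm checking the nest centre against this close view.

Run:
```python
from h import *
s=sense();C=cam("wrist",s)
t=np.linspace(0,np.pi,7)
print("rim outer z44",proj(C,[(629+36*np.cos(a),-53+36*np.sin(a),44) for a in t]).round(0).tolist())
print("disc r32 z44",proj(C,[(629+32*np.cos(a),-53+32*np.sin(a),44) for a in t]).round(0).tolist())
im=cv2.imread("pics/w4.png")
cv2.imwrite("pics/w4z.png",cv2.resize(im[130:310,180:380],None,fx=3,fy=3,interpolation=cv2.INTER_CUBIC))
```

```text
rim outer z44 [[317.0, 219.0], [311.0, 194.0], [291.0, 174.0], [263.0, 167.0], [234.0, 174.0], [215.0, 194.0], [209.0, 219.0]]
disc r32 z44 [[311.0, 219.0], [305.0, 197.0], [288.0, 179.0], [263.0, 173.0], [238.0, 179.0], [220.0, 197.0], [215.0, 219.0]]
```

View pics/w4z.png

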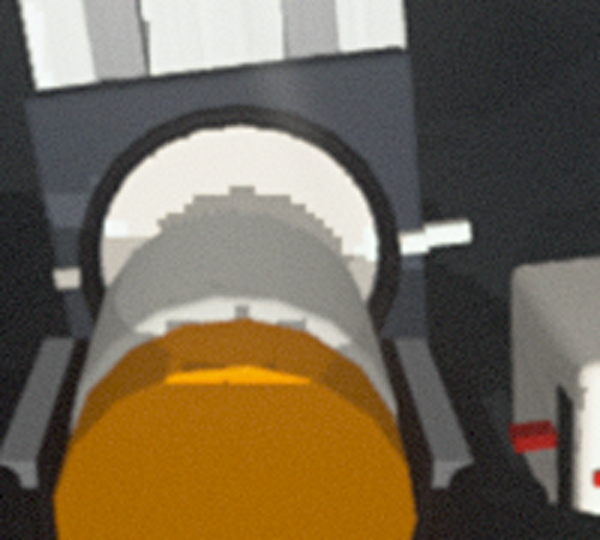

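Call:
jog_arm(increments=[{"x":12,"y":0,"z":-1.5,"rx":0,"ry":0,"rz":0,"hand":40},{"x":14,"y":0,"z":0,"rx":0,"ry":0,"rz":0,"hand":40},{"x":7,"y":0,"z":0,"rx":0,"ry":0,"rz":0,"hand":40},{"x":2,"y":0,"z":0,"rx":0,"ry":0,"rz":0,"hand":40}])

```text
time_s: 4.12
eef_pos: [626.7, -51.4, 55.5]
ee_rot: [0.5, 0.5, 0.5, -0.5]
force: [-0.2, -1.0, -1.6]
grip_width: 0.576
```

Call:
jog_arm(increments=[{"x":0,"y":0,"z":0,"rx":0,"ry":0,"rz":0,"hand":40}])

```text
time_s: 4.25
eef_pos: [627.1, -51.6, 56.4]
ee_rot: [0.5, 0.5, 0.5, -0.5]
force: [0.2, 0.6, -1.7]
grip_width: 0.571
```

Call:
jog_arm(increments=[{"x":1,"y":0,"z":0,"rx":0,"ry":0,"rz":0,"hand":40}])

```text
time_s: 4.38
eef_pos: [627.3, -51.6, 55.7]
ee_rot: [0.5, 0.5, 0.5, -0.5]
force: [0.4, -0.1, -2.2]
grip_width: 0.571
```

Call:
jog_arm(increments=[{"x":1.5,"y":0,"z":0,"rx":0,"ry":0,"rz":0,"hand":40},{"x":1.5,"y":0,"z":0,"rx":0,"ry":0,"rz":0,"hand":40}])

```text
time_s: 4.62
eef_pos: [627.0, -51.5, 52.3]
ee_rot: [0.5, 0.5, 0.5, -0.5]
force: [0.7, -0.9, -1.8]
grip_width: 0.567
```

Call:
jog_arm(increments=[{"x":1,"y":0,"z":0,"rx":0,"ry":0,"rz":0,"hand":40},{"x":0,"y":0,"z":0,"rx":0,"ry":0,"rz":0,"hand":40}])

```text
time_s: 4.88
eef_pos: [626.9, -51.5, 51.2]
ee_rot: [0.5, 0.5, 0.5, -0.5]
force: [0.6, -0.1, -2.5]
grip_width: 0.569
```

Call:
jog_arm(increments=[{"x":1,"y":0,"z":0,"rx":0,"ry":0,"rz":0,"hand":40}])

```text
time_s: 5.0
eef_pos: [627.1, -51.6, 50.5]
ee_rot: [0.5, 0.5, 0.5, -0.5]
force: [-2.8, -1.2, 7.2]
grip_width: 0.571
```

The force rose to +7 N at the expected height, so the jar is seated on the nest floor. Opening in steps.

Call:
jog_arm(increments=[{"x":0,"y":0,"z":0,"rx":0,"ry":0,"rz":0,"hand":52},{"x":0,"y":0,"z":0,"rx":0,"ry":0,"rz":0,"hand":56},{"x":0,"y":0,"z":0,"rx":0,"ry":0,"rz":0,"hand":64},{"x":0,"y":0,"z":0,"rx":0,"ry":0,"rz":0,"hand":74},{"x":0,"y":0,"z":0,"rx":0,"ry":0,"rz":0,"hand":80}])

```text
time_s: 5.62
eef_pos: [627.0, -51.5, 50.3]
ee_rot: [0.5, 0.5, 0.5, -0.5]
force: [0.8, 0.3, -0.5]
grip_width: 0.941
```

Call:
jog_arm(increments=[{"x":0,"y":0,"z":0,"rx":0,"ry":0,"rz":0,"hand":82},{"x":-20,"y":0,"z":0,"rx":0,"ry":0,"rz":0,"hand":82},{"x":-40,"y":0,"z":0,"rx":0,"ry":0,"rz":0,"hand":82},{"x":-45,"y":0,"z":0,"rx":0,"ry":0,"rz":0,"hand":82},{"x":-15,"y":0,"z":0,"rx":0,"ry":0,"rz":0,"hand":82}])

```text
time_s: 6.25
eef_pos: [627.9, -51.7, 173.2]
ee_rot: [0.501, 0.501, 0.499, -0.499]
force: [0.3, 0.2, 0.4]
grip_width: 0.96
```

Run:
```python
from h import *
s=sense();print(s["time_s"],s["eef_pos"].round(1),s["force"].round(2))
im=capture("wrist");cv2.imwrite("pics/w5.png",im[:,:,::-1])
im=capture("side");cv2.imwrite("pics/s5.png",im[:,:,::-1]); cv2.imwrite("pics/s5z.png",cv2.resize(im[100:210,150:290,::-1],None,fx=5,fy=5,interpolation=cv2.INTER_CUBIC))
C=cam("wrist",s)
w=cv2.imread("pics/w5.png")[:,:,::-1].copy()
for k,lo,hi,z in (("red",(0,150,60),(6,255,255),40),("amber",(12,140,60),(30,255,255),85)):
    for a,c,b in blobs(mask(w,lo,hi),15): print(k,a,c,b,onplane(C,c,z).round(1))
```

```text
6.25 [627.9 -51.7 173.2] [0.33 0.21 0.4 ]
red 53 [329.5 226.9] [325 224  11   7] [[698.9 -99.   40. ]]
red 119 [366.6 231.4] [344 228  46   8] [[ 736.4 -104.2   40. ]]
amber 295 [505.   70.6] [496  54  16  34] [[807.6  45.5  85. ]]
amber 2999 [256.1 195.8] [225 165  64  62] [[626.9 -50.4  85. ]]
amber 434 [468.5 258.1] [455 244  27  35] [[ 813.4 -109.    85. ]]
amber 824 [504.7 322.6] [492 279  20  78] [[ 869.4 -182.6   85. ]]
amber 1293 [272.7 300.9] [238 286  71  29] [[ 641.6 -151.1   85. ]]
amber 323 [415.9 376.8] [402 367  30  17] [[ 792.1 -250.1   85. ]]
```

View pics/w5.png

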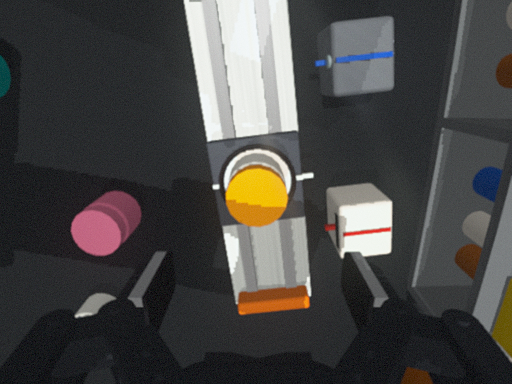

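View pics/s5z.png

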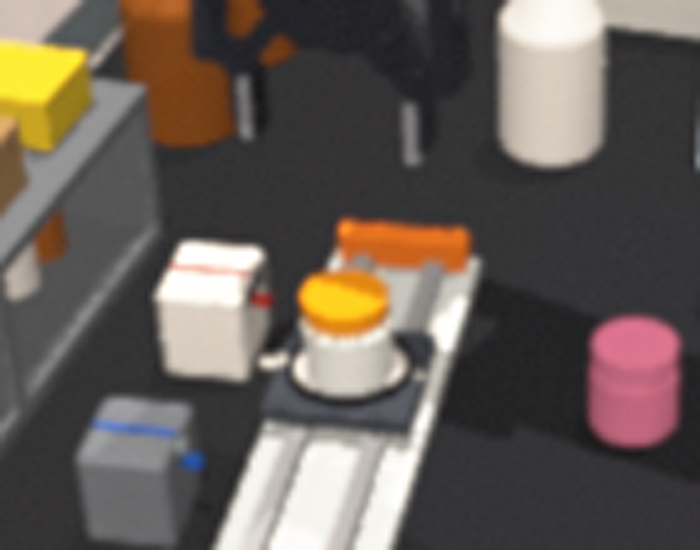

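The jar stands upright in the nest: cap at (256,196) in the wrist view, ring visible all round it. White pointer tip is at about (313,176) and red tip at (325,228). Next I get the rail direction and the remaining travel.

```bash
python3 - <<'E'
from h import *
s=sense();C=cam("wrist",s)
E=onplane(C,[(189,5),(236,290),(291,5),(310,275)],15)
for a,b in ((0,1),(2,3)):
    v=E[a]-E[b];print("edge yaw",np.arctan2(-v[0],v[1]))
p=onplane(C,[(366.6,231.4)],58)[0]-onplane(C,[(329.5,226.9)],40)[0];print("stripe yaw",np.arctan2(p[1],p[0]))
for z in (32,38,40): 
  q=onplane(C,[(313,176)],z)[0]; l=onplane(C,[(216,187)],z)[0]; print(z,q.round(1),l.round(1),np.arctan2(q[1]-l[1],q[0]-l[0]))
  r=onplane(C,[(325.5,227)],40)[0]
  for y in (0.08,0.1,0.12): print(y,((r-q)@[-np.sin(y),np.cos(y),0]).round(1))
E
python3 - <<'E'
import cv2
im=cv2.imread("pics/w5.png");cv2.imwrite("pics/w5z.png",cv2.resize(im[150:250,200:400],None,fx=4,fy=4,interpolation=cv2.INTER_CUBIC))
E
```

```text
edge yaw 0.11720639745919395
edge yaw 0.11212418406893884
stripe yaw 0.1242334997334487
32 [680.1 -48.7  32. ] [587.8 -59.5  32. ] 0.11690004638259839
0.08 -50.3
0.1 -50.5
0.12 -50.7
38 [678.9 -47.   38. ] [588.6 -57.6  38. ] 0.11690004638259818
0.08 -52.1
0.1 -52.3
0.12 -52.5
40 [678.6 -46.4  40. ] [588.9 -56.9  40. ] 0.1169000463825981
0.08 -52.7
0.1 -52.9
0.12 -53.1
```

View pics/w5z.png

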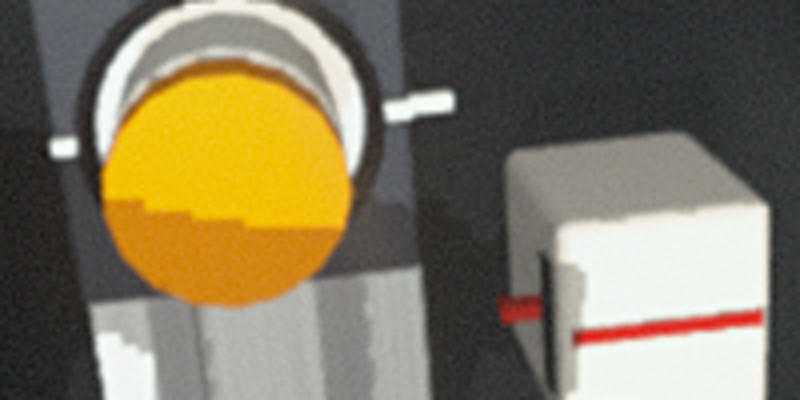

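Rail yaw is 0.117 and the travel needed is about 52 mm toward orange. Plan: straddle the knob loosely, with the jaws along the console's y axis (81.8° from world x), so the stick can be pushed either way.

Call:
jog_arm(increments=[{"x":-5,"y":-20,"z":-30,"rx":0,"ry":0,"rz":0,"hand":60},{"x":0,"y":-28,"z":-45,"rx":0,"ry":0,"rz":0,"hand":50},{"x":0,"y":-28,"z":-45,"rx":0,"ry":0,"rz":0,"hand":46},{"x":0,"y":-28,"z":-47,"rx":0,"ry":0,"rz":0,"hand":46},{"x":0,"y":-28,"z":-47,"rx":0,"ry":0,"rz":0,"hand":46}])

```text
time_s: 6.98
eef_pos: [493.2, 163.7, 173.5]
ee_rot: [-0.499, -0.499, -0.501, 0.501]
force: [0.9, -0.1, 0.0]
grip_width: 0.537
```

Call:
jog_arm(increments=[{"x":0,"y":-28,"z":-47,"rx":0,"ry":0,"rz":0,"hand":46},{"x":0,"y":-19,"z":-36,"rx":0,"ry":0,"rz":0,"hand":46},{"x":0,"y":0,"z":0,"rx":-0.168,"ry":0,"rz":0,"hand":46},{"x":0,"y":0,"z":0,"rx":-0.18,"ry":0,"rz":0,"hand":46},{"x":0,"y":0,"z":0,"rx":-0.18,"ry":0,"rz":0,"hand":46}])

```text
time_s: 7.6
eef_pos: [447.2, 245.4, 173.5]
ee_rot: [0.613, 0.35, 0.615, -0.351]
force: [-0.1, -0.2, -0.2]
grip_width: 0.539
```

Call:
jog_arm(increments=[{"x":0,"y":0,"z":0,"rx":-0.18,"ry":0,"rz":0,"hand":46},{"x":0,"y":0,"z":0,"rx":-0.18,"ry":0,"rz":0,"hand":46},{"x":0,"y":0,"z":0,"rx":-0.18,"ry":0,"rz":0,"hand":46},{"x":0,"y":0,"z":0,"rx":-0.18,"ry":0,"rz":0,"hand":46},{"x":0,"y":0,"z":0,"rx":-0.18,"ry":0,"rz":0,"hand":46}])

```text
time_s: 8.22
eef_pos: [447.3, 245.2, 173.5]
ee_rot: [0.704, 0.048, 0.707, -0.049]
force: [-0.9, 0.5, 0.4]
grip_width: 0.539
```

Call:
jog_arm(increments=[{"x":0,"y":0,"z":0,"rx":0,"ry":0,"rz":0,"hand":46}])

```text
time_s: 8.35
eef_pos: [447.4, 245.3, 173.8]
ee_rot: [0.704, 0.051, 0.706, -0.051]
force: [0.4, -0.0, 0.5]
grip_width: 0.537
```

Run:
```python
from h import *
s=sense();print(s["time_s"],s["eef_pos"].round(1),s["force"].round(2),s["joints"].round(2),s["grip_width"])
R=rot(s["ee_rot"]);print(R.round(3))
print("tool shift to knob-above", (R.T@(np.array([448.8,245.6,94])-s["eef_pos"])).round(1))
im=capture("wrist");cv2.imwrite("pics/w6.png",im[:,:,::-1])
C=cam("wrist",s);print(proj(C,[(448.8,245.6,117),(448.8,245.6,42)]))
im=capture("side");cv2.imwrite("pics/s6.png",im[:,:,::-1])
im=capture("scene");cv2.imwrite("pics/c6.png",im[:,:,::-1])
```

```text
8.35 [447.4 245.3 173.8] [ 0.38 -0.04  0.53] [ 0.27  0.34  1.62 -0.    1.19 -1.15] 0.537366372769804
[[-0.003  0.144  0.99 ]
 [-0.001  0.99  -0.144]
 [-1.    -0.001 -0.002]]
tool shift to knob-above [79.8  0.6  1.5]
[[258.44189115 214.64159131]
 [258.28811029 183.06032988]]
```

View pics/w6.png

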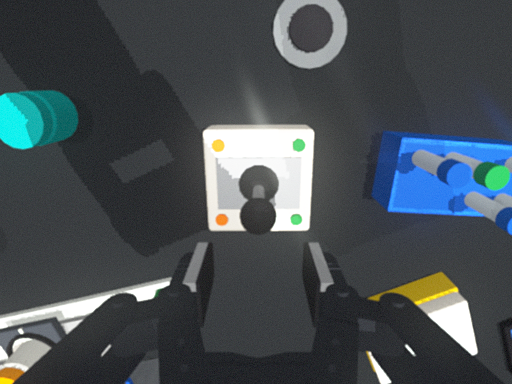

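View pics/s6.png

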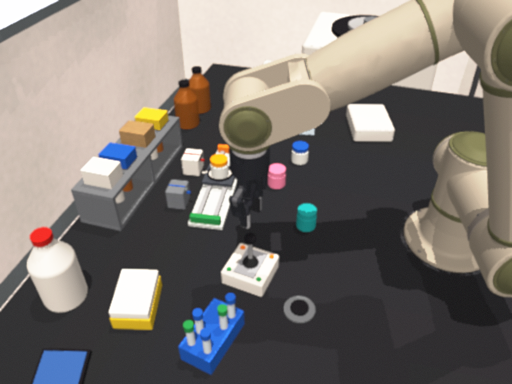

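View pics/c6.png

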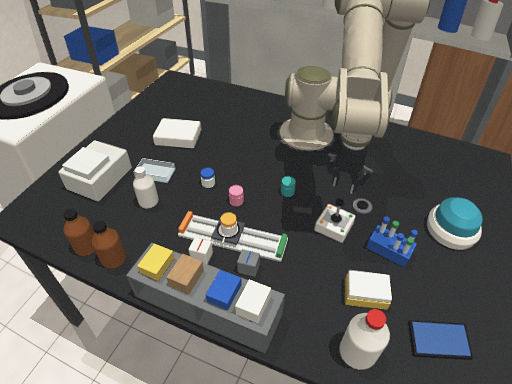

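The knob at (258,216) is centred between the fingers and the console is square to the tool. I'm descending 80 mm so the pads straddle the knob.

Call:
jog_arm(increments=[{"x":20,"y":0.5,"z":1.5,"rx":0,"ry":0,"rz":0,"hand":46},{"x":25,"y":0,"z":0,"rx":0,"ry":0,"rz":0,"hand":46},{"x":25,"y":0,"z":0,"rx":0,"ry":0,"rz":0,"hand":46},{"x":10,"y":0,"z":0,"rx":0,"ry":0,"rz":0,"hand":46},{"x":0,"y":0,"z":0,"rx":0,"ry":0,"rz":0,"hand":46}])

```text
time_s: 9.12
eef_pos: [449.5, 245.7, 95.1]
ee_rot: [0.705, 0.051, 0.706, -0.051]
force: [-0.1, 0.5, 0.0]
grip_width: 0.539
```

```bash
cat > mon.py <<'E'
from h import *
import sys
def cap(n,im):
    C=cam(n)
    best=[(a,c,onplane(C,c,85)[0]) for a,c,b in blobs(mask(im,(12,140,60),(30,255,255)),50)]
    best=[b for b in best if abs(b[2][0]-628)<40 and -140<b[2][1]<-20 and (b[2][0]-627.5)*0.9932+(b[2][1]+51)*.1167<25 and b[0]<400]
    return best
def U(p): return -0.1167*p[0]+0.9932*p[1]
if __name__=="__main__":
    tag=sys.argv[1]
    s=sense();print(s["time_s"],s["eef_pos"].round(1),s["force"].round(1))
    for n,b in (("scene","c6"),("side","s6")):
        im=capture(n);cv2.imwrite(f"pics/{n}_{tag}.png",im[:,:,::-1])
        b0=cap(n,cv2.imread(f"pics/{b}.png")[:,:,::-1].copy());b1=cap(n,im)
        print(n,[(x[0],x[1],x[2].round(1)) for x in b1],"moved",[round(U(y[2])-U(b0[0][2]),1) for y in b1], len(b0))
E
python3 mon.py a
python3 - <<'E'
from h import *
im=capture("wrist");cv2.imwrite("pics/w7.png",im[:,:,::-1])
E
```

```text
9.125 [449.5 245.7  95.1] [-0.1  0.5  0. ]
scene [(np.int32(189), array([228. , 218.8]), array([623.9, -52.9,  85. ]))] moved [np.float64(-0.4)] 1
side [(np.int32(132), array([215.4, 159.7]), array([637., -49.,  85.]))] moved [np.float64(64.8)] 2
```

View pics/w7.png

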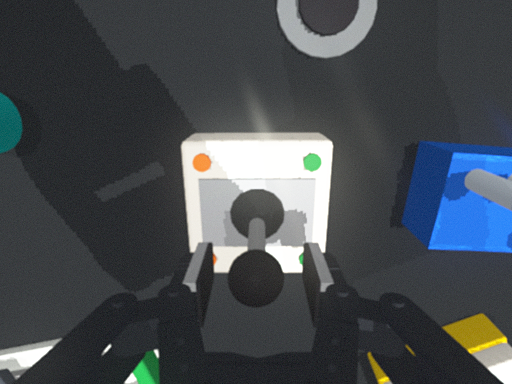

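View pics/side_a.png

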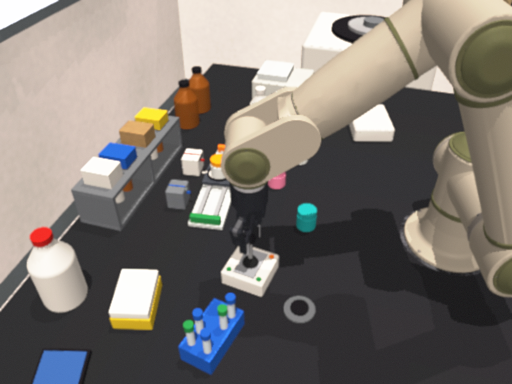

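The side view now has the arm partly over the carrier, but the scene view is clear, so I'll monitor there (cap at (228.0,218.8), moved -0.4 = zero). The knob sits centred between the pads at (256,277). Pushing toward orange.

Call:
jog_arm(increments=[{"x":0,"y":-8,"z":0,"rx":0,"ry":0,"rz":0,"hand":46},{"x":0,"y":-7,"z":0,"rx":0,"ry":0,"rz":0,"hand":46},{"x":0,"y":-7,"z":0,"rx":0,"ry":0,"rz":0,"hand":46},{"x":0,"y":-6,"z":0,"rx":0,"ry":0,"rz":0,"hand":46},{"x":0,"y":0,"z":0,"rx":0,"ry":0,"rz":0,"hand":46}])

```text
time_s: 9.9
eef_pos: [445.9, 218.2, 95.8]
ee_rot: [0.706, 0.051, 0.705, -0.05]
force: [0.9, 6.8, 3.5]
grip_width: 0.541
```

```bash
python3 mon.py b
```

```text
9.9 [445.9 218.2  95.8] [0.9 6.8 3.5]
scene [(np.int32(185), array([226.6, 218.7]), array([625.3, -57. ,  85. ]))] moved [np.float64(-4.6)] 1
side [(np.int32(253), array([219.2, 155.8]), array([633.2, -69.5,  85. ]))] moved [np.float64(44.9)] 2
```

Call:
jog_arm(increments=[{"x":0,"y":0,"z":0,"rx":0,"ry":0,"rz":0,"hand":46},{"x":0,"y":0,"z":0,"rx":0,"ry":0,"rz":0,"hand":46},{"x":0,"y":0,"z":0,"rx":0,"ry":0,"rz":0,"hand":46},{"x":0,"y":0,"z":0,"rx":0,"ry":0,"rz":0,"hand":46},{"x":0,"y":0,"z":0,"rx":0,"ry":0,"rz":0,"hand":46}])

```text
time_s: 10.62
eef_pos: [446.0, 218.5, 95.8]
ee_rot: [0.706, 0.051, 0.705, -0.05]
force: [0.1, 6.9, 3.3]
grip_width: 0.537
```

```bash
python3 mon.py c
```

```text
10.625 [446.  218.5  95.8] [0.1 6.9 3.3]
scene [(np.int32(187), array([223.6, 218. ]), array([626.5, -66.6,  85. ]))] moved [np.float64(-14.3)] 1
side [(np.int32(247), array([219.7, 154.3]), array([634.4, -76.8,  85. ]))] moved [np.float64(37.5)] 2
```

Call:
jog_arm(increments=[{"x":0,"y":0,"z":0,"rx":0,"ry":0,"rz":0,"hand":46},{"x":0,"y":0,"z":0,"rx":0,"ry":0,"rz":0,"hand":46},{"x":0,"y":0,"z":0,"rx":0,"ry":0,"rz":0,"hand":46},{"x":0,"y":0,"z":0,"rx":0,"ry":0,"rz":0,"hand":46},{"x":0,"y":0,"z":0,"rx":0,"ry":0,"rz":0,"hand":46}])

```text
time_s: 11.35
eef_pos: [445.9, 218.5, 95.8]
ee_rot: [0.706, 0.051, 0.705, -0.05]
force: [0.9, 7.2, 3.3]
grip_width: 0.539
```

```bash
python3 mon.py d
```

```text
11.35 [445.9 218.5  95.8] [0.9 7.2 3.3]
scene [(np.int32(186), array([220.8, 217.5]), array([628.2, -75.3,  85. ]))] moved [np.float64(-23.2)] 1
side [(np.int32(223), array([220. , 153.1]), array([635.5, -82.6,  85. ]))] moved [np.float64(31.6)] 2
```

Speed is a steady 12.5 mm/s.

Call:
jog_arm(increments=[{"x":0,"y":0,"z":0,"rx":0,"ry":0,"rz":0,"hand":46},{"x":0,"y":0,"z":0,"rx":0,"ry":0,"rz":0,"hand":46},{"x":0,"y":0,"z":0,"rx":0,"ry":0,"rz":0,"hand":46},{"x":0,"y":0,"z":0,"rx":0,"ry":0,"rz":0,"hand":46},{"x":0,"y":0,"z":0,"rx":0,"ry":0,"rz":0,"hand":46}])

```text
time_s: 12.08
eef_pos: [445.9, 218.5, 95.8]
ee_rot: [0.706, 0.051, 0.705, -0.05]
force: [1.2, 5.8, 2.7]
grip_width: 0.538
```

Call:
jog_arm(increments=[{"x":0,"y":0,"z":0,"rx":0,"ry":0,"rz":0,"hand":46},{"x":0,"y":0,"z":0,"rx":0,"ry":0,"rz":0,"hand":46},{"x":0,"y":0,"z":0,"rx":0,"ry":0,"rz":0,"hand":46},{"x":0,"y":0,"z":0,"rx":0,"ry":0,"rz":0,"hand":46}])

```text
time_s: 12.58
eef_pos: [445.9, 218.4, 95.8]
ee_rot: [0.706, 0.051, 0.705, -0.05]
force: [0.3, 7.0, 3.0]
grip_width: 0.538
```

```bash
python3 mon.py e; python3 -c "
import cv2
a=cv2.imread('pics/side_e.png');cv2.imwrite('pics/side_ez.png',cv2.resize(a[130:200,160:260],None,fx=7,fy=7,interpolation=cv2.INTER_CUBIC))
a=cv2.imread('pics/scene_e.png');cv2.imwrite('pics/scene_ez.png',cv2.resize(a[200:275,170:270],None,fx=7,fy=7,interpolation=cv2.INTER_CUBIC))"
```

```text
12.575 [445.9 218.4  95.8] [0.3 7.  3. ]
scene [(np.int32(185), array([215.8, 216.4]), array([630.5, -91.4,  85. ]))] moved [np.float64(-39.4)] 1
side [(np.int32(183), array([220.4, 151. ]), array([638. , -92.8,  85. ]))] moved [np.float64(21.2)] 2
```

View pics/side_ez.png

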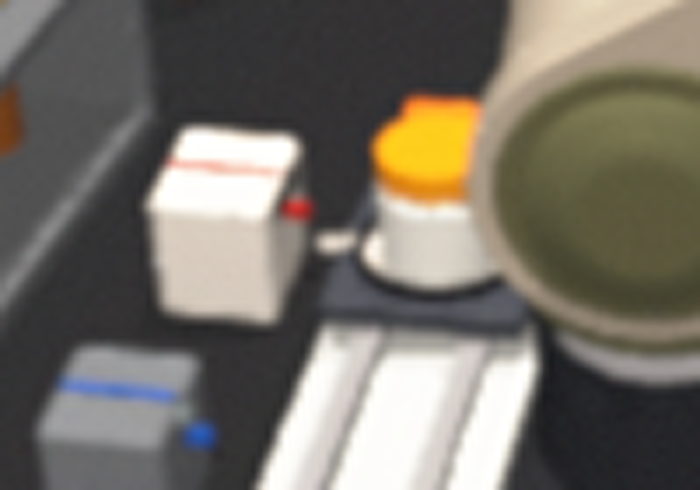

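View pics/scene_ez.png

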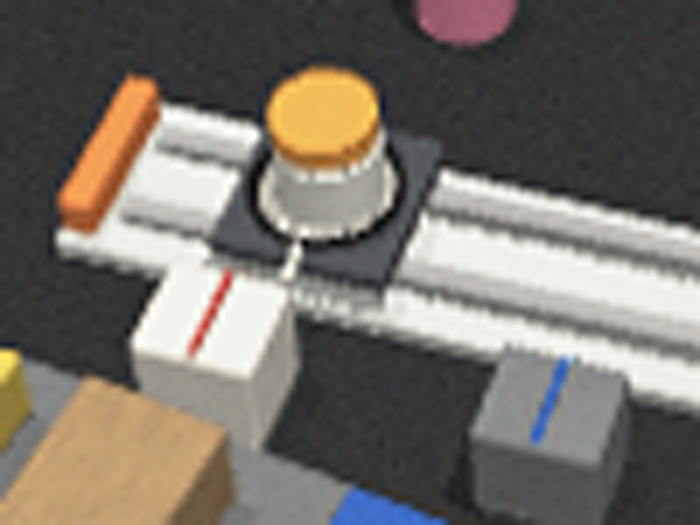

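Run:
```python
from mon import *
C=cam("side")
p=onplane(C,[(207.9,164.3)],40)[0];r=onplane(C,[(202.6,159.7)],40)[0]
print(p,r,U(r)-U(p))
C=cam("scene")
a=onplane(C,[(170+230/7,200+272/7),(170+190/7,200+355/7)],58);b=onplane(C,[(170+298/7,200+245/7),(170+288/7,200+280/7)],40)
print(a,b,[U(x) for x in a],[U(x) for x in b])
```

```text
[674.29380551 -80.61819732  40.        ] [697.44030539 -97.9194613   40.        ] -19.884811927936056
[[705.41700589 -97.9332639   58.        ]
 [750.6322265  -92.02012106  58.        ]] [[668.42935572 -86.12722299  40.        ]
 [687.35487375 -81.00869691  40.        ]] [np.float64(-179.5894822942618), np.float64(-178.99316507235605)] [np.float64(-163.5472636874283), np.float64(-160.67215153537546)]
```

Independent estimates put the total travel at about 54 mm, with about 13 mm left. I'll hold for 7 more rows, then bring the fingers back to centre so the stick springs back.

Call:
jog_arm(increments=[{"x":0,"y":0,"z":0,"rx":0,"ry":0,"rz":0,"hand":46},{"x":0,"y":0,"z":0,"rx":0,"ry":0,"rz":0,"hand":46},{"x":0,"y":0,"z":0,"rx":0,"ry":0,"rz":0,"hand":46},{"x":0,"y":0,"z":0,"rx":0,"ry":0,"rz":0,"hand":46}])

```text
time_s: 13.18
eef_pos: [446.0, 218.4, 95.8]
ee_rot: [0.706, 0.051, 0.705, -0.05]
force: [0.6, 6.0, 3.3]
grip_width: 0.541
```

Call:
jog_arm(increments=[{"x":0,"y":0,"z":0,"rx":0,"ry":0,"rz":0,"hand":46},{"x":0,"y":0,"z":0,"rx":0,"ry":0,"rz":0,"hand":46},{"x":0,"y":0,"z":0,"rx":0,"ry":0,"rz":0,"hand":46},{"x":0,"y":14,"z":0,"rx":0,"ry":0,"rz":0,"hand":46},{"x":0,"y":14,"z":0,"rx":0,"ry":0,"rz":0,"hand":46}])

```text
time_s: 13.8
eef_pos: [449.5, 246.3, 95.1]
ee_rot: [0.705, 0.05, 0.705, -0.051]
force: [-0.9, 1.1, -0.5]
grip_width: 0.541
```

Call:
jog_arm(increments=[{"x":0,"y":0,"z":0,"rx":0,"ry":0,"rz":0,"hand":46},{"x":0,"y":0,"z":0,"rx":0,"ry":0,"rz":0,"hand":46}])

```text
time_s: 14.05
eef_pos: [449.3, 245.7, 95.0]
ee_rot: [0.705, 0.05, 0.706, -0.051]
force: [0.9, -0.7, -0.1]
grip_width: 0.545
```

```bash
python3 mon.py f; python3 -c "
import cv2
a=cv2.imread('pics/side_f.png');cv2.imwrite('pics/side_fz.png',cv2.resize(a[130:200,160:260],None,fx=7,fy=7,interpolation=cv2.INTER_CUBIC))
a=cv2.imread('pics/scene_f.png');cv2.imwrite('pics/scene_fz.png',cv2.resize(a[200:275,170:270],None,fx=7,fy=7,interpolation=cv2.INTER_CUBIC))
from rig import capture
cv2.imwrite('pics/w8.png',capture('wrist')[:,:,::-1])"
```

```text
14.05 [449.3 245.7  95. ] [ 0.9 -0.7 -0.1]
scene [(np.int32(185), array([211.7, 215.2]), array([ 631.3, -105.1,   85. ]))] moved [np.float64(-53.1)] 1
side [(np.int32(115), array([219.2, 148.4]), array([ 645.7, -104.3,   85. ]))] moved [np.float64(8.9)] 2
```

View pics/side_fz.png

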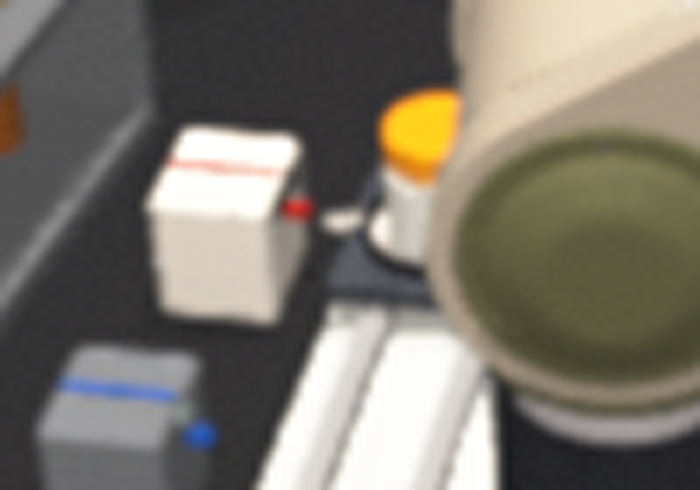

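View pics/scene_fz.png

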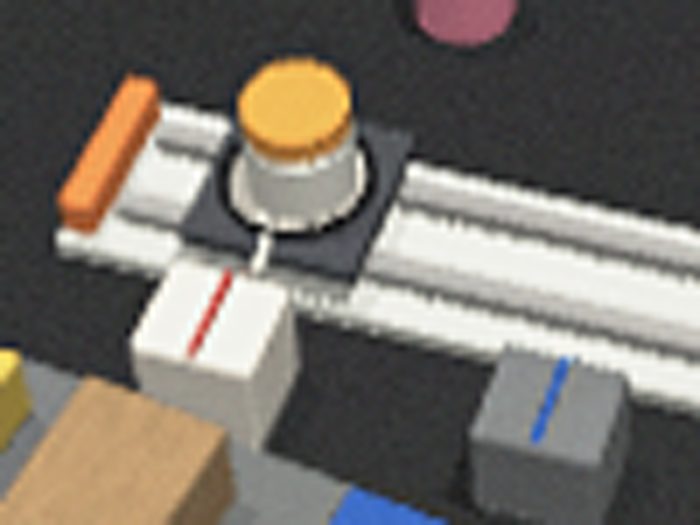

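View pics/w8.png

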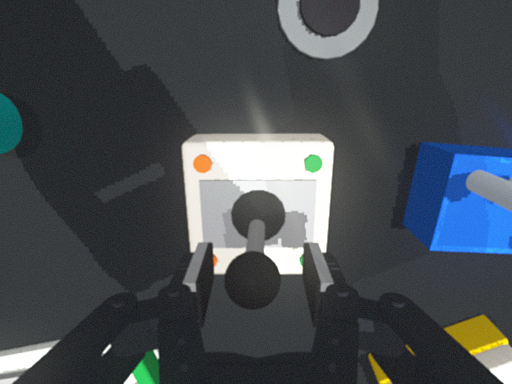

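The stick is back near upright (knob at (253,279) between pads, not touching) and the carrier has moved about 53 mm. I'm raising the gripper and going to look at the pointers from above, with the wrist camera in line with the pointer axis.

Call:
jog_arm(increments=[{"x":-15,"y":0,"z":0,"rx":0,"ry":0,"rz":0,"hand":46},{"x":-35,"y":0,"z":0,"rx":0,"ry":0,"rz":0,"hand":46},{"x":-45,"y":0,"z":0,"rx":0,"ry":0,"rz":0,"hand":46},{"x":0,"y":-25,"z":22,"rx":0,"ry":0,"rz":0,"hand":46},{"x":0,"y":-38,"z":34,"rx":0,"ry":0,"rz":0,"hand":46}])

```text
time_s: 14.82
eef_pos: [496.4, 175.2, 192.1]
ee_rot: [0.706, 0.05, 0.705, -0.05]
force: [0.9, -0.3, 0.0]
grip_width: 0.542
```

Call:
jog_arm(increments=[{"x":0,"y":-38,"z":34,"rx":0,"ry":0,"rz":0,"hand":46},{"x":0,"y":-38,"z":34,"rx":0,"ry":0,"rz":0,"hand":46},{"x":0,"y":-38,"z":34,"rx":0,"ry":0,"rz":0,"hand":46},{"x":0,"y":-38,"z":34,"rx":0,"ry":0,"rz":0,"hand":46},{"x":0,"y":-38,"z":34,"rx":0,"ry":0,"rz":0,"hand":46}])

```text
time_s: 15.45
eef_pos: [638.0, -38.5, 191.6]
ee_rot: [0.706, 0.05, 0.705, -0.051]
force: [1.0, 1.0, 0.3]
grip_width: 0.535
```

Call:
jog_arm(increments=[{"x":0,"y":-38,"z":34,"rx":0,"ry":0,"rz":0,"hand":46},{"x":0,"y":-38,"z":30,"rx":0,"ry":0,"rz":0,"hand":46},{"x":0,"y":0,"z":0,"rx":0,"ry":0,"rz":0,"hand":46},{"x":0,"y":0,"z":0,"rx":0,"ry":0,"rz":0,"hand":46}])

```text
time_s: 15.95
eef_pos: [689.6, -120.8, 191.0]
ee_rot: [0.705, 0.05, 0.705, -0.05]
force: [0.8, 1.0, 0.9]
grip_width: 0.539
```

Run:
```python
from mon import *
s=sense();print(s["time_s"],s["eef_pos"].round(1),s["force"].round(2))
C=cam("wrist",s)
im=capture("wrist");cv2.imwrite("pics/w9.png",im[:,:,::-1])
cx=proj(C,[(690,-99,40)])[0];print(cx,C[3],U(C[3]))
x,y=int(cx[0]-75),int(cx[1]-75)
cv2.imwrite("pics/w9z.png",cv2.resize(im[max(y,0):y+150,max(x,0):x+150,::-1],None,fx=4,fy=4,interpolation=cv2.INTER_CUBIC));print(x,y)
for a,c,b in blobs(mask(im,(0,150,60),(6,255,255)),15): print(a,c,b,[ (p.round(1),U(p).round(1)) for p in (onplane(C,c,40)[0],onplane(C,c,58)[0])])
```

```text
15.95 [ 689.6 -120.8  191. ] [0.81 1.01 0.91]
[279.60072092 172.98900807] [ 606.71772054 -108.95772818  334.26732306] -179.02077361254314
204 97
32 [281.2 181.4] [279 177   5  10] [(array([698.8, -98.5,  40. ]), np.float64(-179.3)), (array([693.2, -99.1,  58. ]), np.float64(-179.3))]
100 [290.1 216.1] [284 196  13  41] [(array([737.2, -93.8,  40. ]), np.float64(-179.2)), (array([729.2, -94.7,  58. ]), np.float64(-179.2))]
```

View pics/w9.png

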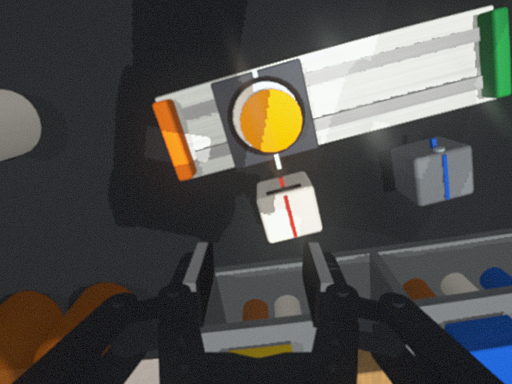

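View pics/w9z.png

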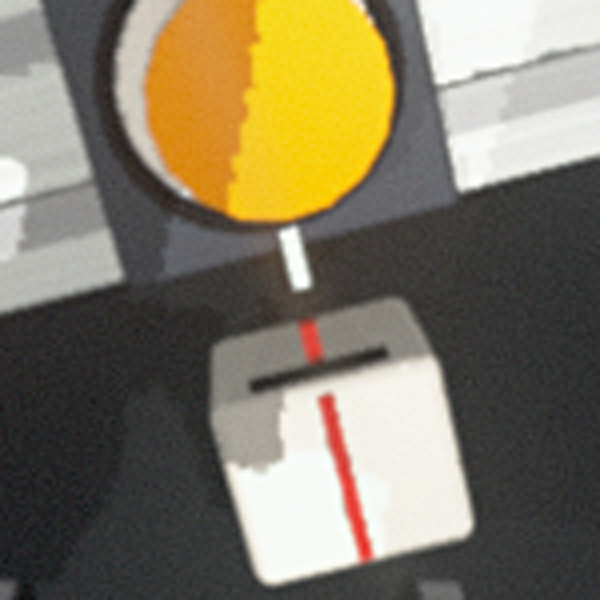

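```bash
python3 - <<'E'
from mon import *
s=sense();C=cam("wrist",s)
im=cv2.imread("pics/w9.png")[:,:,::-1].copy()
m=mask(im,(0,0,150),(180,60,255));m[:152]=0;m[171:]=0;m[:,:268]=0;m[:,286:]=0
for a,c,b in blobs(m,5):
  for z in (36,40): p=onplane(C,c,z)[0];print("white",a,c,b,p.round(1),U(p).round(2))
a=onplane(C,[(204+289/4,97+230/4),(204+302/4,97+290/4),(204+307/4,97+322/4),(204+317/4,97+360/4)],40);print(a.round(1),[U(x).round(2) for x in a])
E
python3 -c "
from rig import capture;import cv2
a=capture('scene');cv2.imwrite('pics/c9.png',a[:,:,::-1]);cv2.imwrite('pics/c9z.png',cv2.resize(a[160:280,170:390,::-1],None,fx=3.5,fy=3.5,interpolation=cv2.INTER_CUBIC))"
```

```text
white 82 [277.4 161.1] [274 153   8  17] [678.9 -99.   36. ] -177.58
white 82 [277.4 161.1] [274 153   8  17] [677.9 -99.2  40. ] -177.59
[[671.3 -99.5  40. ]
 [686.5 -98.1  40. ]
 [694.8 -97.9  40. ]
 [704.9 -96.6  40. ]] [np.float64(-177.12), np.float64(-177.6), np.float64(-178.32), np.float64(-178.21)]
```

View pics/c9z.png

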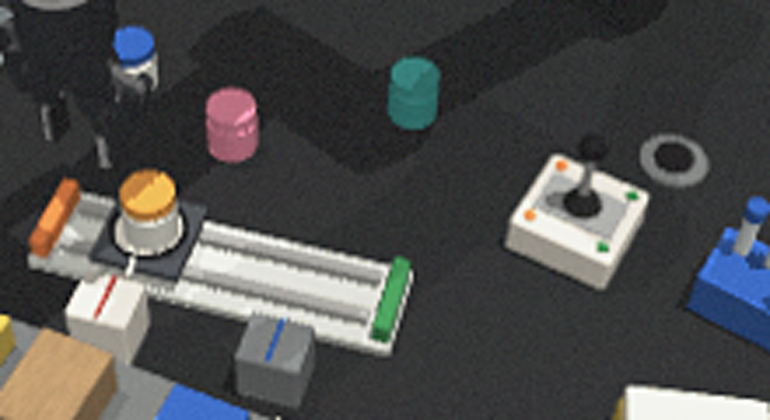

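From above, the white tip at about (279.5,169.5) lies on the red pointer's and stripe's line to within about 1 px, which puts the misalignment at 0.1–1.7 mm. The scene view shows the stick upright and the jar standing in the nest, with the gripper clear of everything, so I'm handing in.

```bash
python3 -c "
from rig import finish_job,sense
print(sense()['time_s'],sense()['force']);print(finish_job())"
```

```text
16.05 [-0.21928351  0.64442047  1.1126346 ]
the job is handed in; nothing more can be done
None
```

The amber jar is standing upright in the carrier's nest, and the carrier is stopped at the white scanner with its pointer in line with the red one. I handed the job in at 16.05 s; it gives no verdict.

- **Loading:** I lowered the jar until it touched the nest floor (about 7 N), opened the fingers in steps and backed away.
- **Driving:** I held the fingers loosely around the knob and pushed the stick toward orange for about 4 s. Then I let it spring back and lifted clear. The carrier moved about 53 mm, measured from the amber cap in the scene view.

**Last checks**
- **Alignment:** Seen from above, the white pointer lies on the red pointer and stripe line to within about 0.5 mm. The position calculation instead puts the carrier 0.7–1.7 mm short, toward green. I left it there, since that is less than the 3 mm stopping play.
- **Travel estimates:** Mid-drive estimates of the total travel ranged from 52 to 59 mm, mainly because the white pointer's height is uncertain. I trusted the final view from above over these.
- **Side camera:** The arm partly hid the carrier in this view during the drive, so I ignored its travel readings.
- **End state:** The stick looks upright, the look-alike jars and the tube rack were not touched, and the gripper was clear of everything.

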